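# Collapse the orange telescoping camera mast for packing

## Robot

A 6-joint arm with a two-finger parallel gripper is mounted at the origin on the work surface. World frame = base frame: x ahead of the robot, y to its left, z up, the work surface at z = 0. Lengths are in m, angles in rad, forces in N, time in s.
With the tool pointing down it reaches from about 0.35 to 0.975 m from the base axis. Payload 4.9 kg.
Tool frame: the origin (TCP) lies at the very end of the fingers, on their centre line; the grasp point (between the pads) lies 19 mm behind it; x points along the fingers, y is the direction in which the jaws open and shut, and the axes are right-handed (so a half turn about x gives the same grasp; the last joint's range is limited). The gripper opens to 85 mm and grips with 20 to 120 N. Pads are 22 mm wide; open, the fingers measure 114 mm over their backs; the gripper's body (76 mm by 85 mm) begins 54 mm behind the grasp point. The pads swing forward as they close: fully open they stand 13 mm farther back than shut.
Start: joints at [1.009, 0.053, 1.613, -0, 1.476, -0.119], TCP at [0.268, 0.565, 0.199] pointing down, gripper open.
Joint ranges: [-3.01, 3.01], [-1.01, 2.22], [0.06, 2.58], [-1.02, 4.17], [0.09, 2.62], [-3.14, 3.14]. Speed limits (rad/s): [2.57, 2.57, 3.14, 3.14, 3.14, 3.14].

## Interface

Orientations are given as a rotation vector (axis times angle).
In Python, from station import ctrl, get_image, calibration, finish_job, search_frame, cut_out, mark_of gives the robot as it stands. The module is installed in compiled form; this text tells all that it offers.
- The arm moves only by the tool arm_command, never from a script. Its argument "plan" is a list that holds one entry, the list of rows, each a list of 7 numbers: the shift along the tool's x, y, z in m, then the turn, a rotation vector about the tool's x, y, z in degrees, then the finger opening in m, from 0 to 0.0854. A call has 1 to 20 rows; each row shifts and turns the pose as measured when the row begins, along the tool's axes as they then stand; what a row does not reach is not made up. A row lasts 1/12 s, in which the tool goes at most 41.7 mm and 7.16 degrees, less where a joint would pass 70% of its speed; a pose out of reach is approached as far as the arm can. A call with a gripper value outside its range is refused whole. The fingers move at their own pace and stop on an object; "squeeze" is the grip in N (left out, the last holds). Time passes only in rows, so rows that do not move let the fingers close. It gives the time, the measured TCP pose, the force and the opening at its end, in the units of the state.
- ctrl.get_obs(): the state, without advancing time (a new reading comes with each control period).
- get_image(name): name is "side" or "top"; returns the picture (480x640x3 uint8, red, green, blue); there is no depth.
- calibration(name): a dict with "fx", "fy", "cx", "cy" (pixels), "k1" (the pictures are not rectified: a ray, as slopes to the right and down, at radius r is drawn at 1 + k1 r^2 times it, then the intrinsics apply), "cam_to_world" (4x4, takes a point from camera to world coordinates). Camera axes: x right, y down, z forward; pixel columns grow to the right and rows downward; lengths in m; the calibration is good to about 2 mm. A picture is of the moment at which its call begins. calibration takes no time and is no camera call.
- finish_job(): hands the job in, once; it reports no verdict.
Trained networks look in the newest picture that a camera, given by its name, has taken for a name from the list of things; names that differ only in an ending like _2 or _b are one class to them, and where a whole thing is asked for, a point or a joint stands for the part that bears it (a point fixed in the world has none). Each returns a list of dicts, best first, with "conf" (0 to 1); they miss things now and then, are a little off and sometimes report something else, mostly with a low value. They report only what shows in the picture. A call takes as long as a camera call.
- search_frame(camera, thing): "at" ([x, y, z] in m, in the coordinates of the camera as it stood for that picture, good to about 4 mm: the middle of the surface that is visible of it).
- cut_out(camera, thing): "mask" (480x640 bool, what is visible of it).
- mark_of(camera, thing): "at" ([x, y, z] in m, in the coordinates of the camera as it stood for that picture, good to about 4 mm: a listed point, or the origin of a listed thing).
The state is a dict: "t": time; "q": joint angles; "dq": joint speeds; "effort": joint torques, N m; "tool_pos": TCP position; "tool_rot": TCP orientation; "contact_force": force on the tool from outside, world axes, zero at the start; "wrist_torque": the same for the moment, N m; "opening": finger opening in m.
Only numpy, scipy, OpenCV 4.12 (cv2) and the standard library are available. Lean on these libraries where they do the work, as an engineer would, in place of code of your own. Each camera call takes 0.05 s, during which the arm holds its last target. There are 200 camera calls.

## Task

The camera mast with the orange cap is going back in its box: collapse its telescoping tubes fully home, the thin inner tube first and then the middle tube, and leave it standing upright on the bench. Leave the mast with the blue cap standing as it is.

Things in the scene. Friction and masses are not known exactly. Their poses are not given: they have to be found in the camera images.
- orange_top (a point): Centre of the flat top of the orange mast's cap, a disc 44 mm across, 14 mm thick, on the inner tube; z points up the mast. The mast (0.96 kg) stands loose on a dark steel disc foot 120 mm across, 10 mm thick. Fully collapsed, cap, middle collar and outer collar lie on one another and this point is 140 mm above the bench; extended, 140 mm plus the two joint values, at most 290 mm.
- orange_inner (a joint): How far the inner tube (14 mm across) stands out of the middle tube, in m: 0 = fully home (cap resting on the orange middle collar), at most 0.075. Starts 50 to 75 mm out. Stays where it is left; slides at about 3.5 N, so slow pressing on the cap moves this tube first.
- orange_middle (a joint): How far the middle tube (21 mm across, orange collar 34 mm across and 14 mm thick at its top) stands out of the outer tube (28 mm across, fixed to the foot, black collar 38 mm across, its top 112 mm above the bench), in m: 0 = fully home, collar on collar, at most 0.075. Starts 50 to 75 mm out. Stays where it is left; slides at about 8 N, so it follows once the inner tube is home.
- blue_top (a point): Centre of the top of the other mast's cap: the same in every size, but with a blue cap and blue middle collar; also extended, up to 290 mm tall, and standing loose. To be left alone.

How it is judged:
By the outcome, as a careful person would: the job done as asked, in the order asked, and still so for the second after the job is handed in, with the robot touching nothing.
It also fails if it takes over 32 s, if anything falls off the work surface, if the arm or the gripper's body presses on something with over 40 N, if the wrist force passes 120 N, or if a joint passes its speed limit or range.

## Working session

There is one attempt and no reset: what is moved stays moved. The work goes in short steps, Python scripts to look and compute and a tool call to move; the robot and the scene stay as the last step left them, time stands still between calls to the robot, and variables do not carry over. Pictures are saved under pics/ and viewed, about 8 in all and at most 12, crops included, and the job is handed in when it is done.

Besides the shell and the picture viewer there is one more tool, called after "Request:" by a JSON object that holds its "name" and its "arguments". arm_command: Moves the arm, as the interface text tells. Its arguments: {"type":"object","properties":{"plan":{"type":"array","items":{"type":"array","items":{"type":"array","items":{"type":"number"}}}},"squeeze":{"type":"number"}},"required":["plan"]}

```bash
mkdir -p pics
cat > h.py <<'E'
import numpy as np, cv2
from station import *
def world(cam,p):
    return (np.array(calibration(cam)["cam_to_world"])@np.r_[p,1])[:3]
E
python3 - <<'E'
from h import *
ims=[]
for c in("side","top"):
    im=get_image(c);ims.append(im)
    cv2.imwrite(f"pics/{c}1.png",im[...,::-1])
    print(c,np.round(calibration(c)["cam_to_world"],3).tolist(),calibration(c)["fx"],calibration(c)["k1"])
    for t in("orange_top","blue_top"):
        for d in mark_of(c,t)[:2]: print("mark",t,world(c,d["at"]).round(4),round(d["conf"],2))
    for t in ("orange_inner","orange_middle"):
        for d in search_frame(c,t)[:2]: print("srch",t,world(c,d["at"]).round(4),round(d["conf"],2))
o=ctrl.get_obs();print({k:np.round(v,3).tolist() for k,v in o.items()})
E
```

```text
side [[0.359, -0.561, 0.746, -0.138], [-0.933, -0.226, 0.279, -0.244], [0.012, -0.796, -0.605, 0.709], [0.0, 0.0, 0.0, 1.0]] 509.32069407579047 0.045686539493563924
mark orange_top [ 0.4783 -0.2033  0.2803] 0.9
mark blue_top [0.5076 0.2273 0.2546] 0.94
srch orange_inner [ 0.4721 -0.2044  0.2774] 0.9
srch orange_middle [ 0.4731 -0.2098  0.217 ] 0.62
top [[0.025, -0.984, 0.177, 0.399], [-1.0, -0.025, 0.004, 0.009], [0.001, -0.177, -0.984, 0.932], [0.0, 0.0, 0.0, 1.0]] 494.1300651030849 -0.05191522080138275
mark orange_top [ 0.4824 -0.2022  0.2827] 0.77
mark blue_top [0.5118 0.2283 0.2515] 0.72
srch orange_inner [ 0.4799 -0.2005  0.2789] 0.98
srch orange_middle [ 0.476  -0.1962  0.2804] 0.77
{'t': 0.5, 'q': [1.009, 0.053, 1.613, 0.0, 1.476, -0.119], 'dq': [0.001, -0.002, -0.001, 0.001, 0.0, 0.0], 'effort': [-0.0, -39.322, -37.003, -0.0, 0.001, 0.0], 'tool_pos': [0.268, 0.565, 0.199], 'tool_rot': [0.347, 1.543, -0.347], 'contact_force': [-0.673, -0.387, -0.452], 'wrist_torque': [0.032, -0.002, 0.008], 'opening': 0.085}
```

View pics/side1.png

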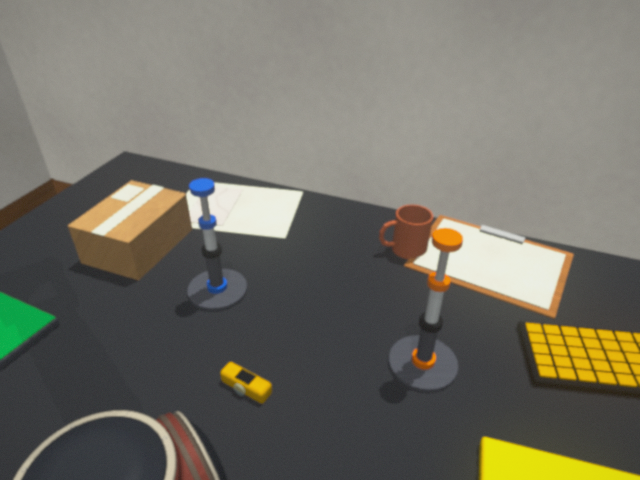

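View pics/top1.png

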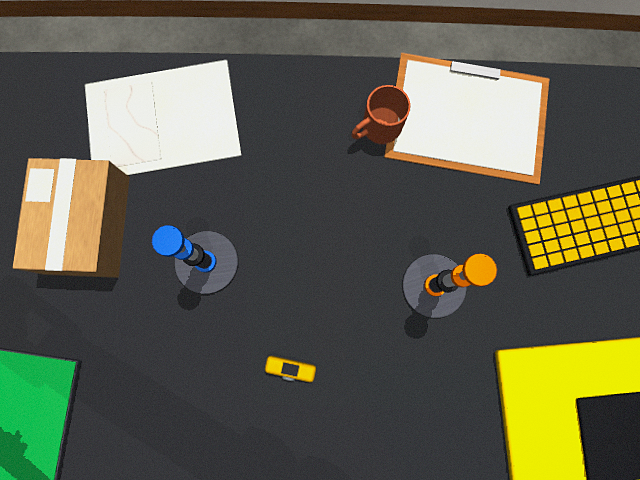

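The orange mast stands on the right (cap at side 447,240 and top 480,270) and the blue one on the left (cap at side 202,187 and top 168,240). Both networks agree with the pictures: orange top at about (0.480, -0.203, 0.281), blue top at about (0.51, 0.228, 0.253). Next I work out the shift in tool axes.

```bash
cat >> h.py <<'E'
from scipy.spatial.transform import Rotation as R
def delta(target):
    o=ctrl.get_obs();M=R.from_rotvec(o["tool_rot"])
    print("t",round(o["t"],2),"pos",np.round(o["tool_pos"],4),"F",np.round(o["contact_force"],2),"open",round(float(o["opening"]),4))
    print("axes(cols)\n",M.as_matrix().round(3)); print("tool shift mm",(M.inv().apply(np.array(target)-o["tool_pos"])*1000).round(1))
E
python3 -c "
from h import *
delta([.480,-.203,.36])"
```

```text
t 0.5 pos [0.2678 0.5647 0.199 ] F [-0.67 -0.39 -0.45] open 0.0852
axes(cols)
 [[-0.     0.428  0.904]
 [-0.     0.904 -0.428]
 [-1.    -0.    -0.   ]]
tool shift mm [-160.9 -602.7  520.7]
```

Request:
{"name": "arm_command", "arguments": {"plan": [[[-0.04, 0, 0, 0, 0, 0, 0], [-0.04, 0, 0, 0, 0, 0, 0], [-0.04, 0, 0, 0, 0, 0, 0], [-0.04, 0, 0, 0, 0, 0, 0], [-0.01, -0.015, 0.013, 0, 0, 0, 0], [0, -0.03, 0.026, 0, 0, 0, 0], [0, -0.03, 0.026, 0, 0, 0, 0], [0, -0.03, 0.026, 0, 0, 0, 0], [0, -0.03, 0.026, 0, 0, 0, 0], [0, -0.03, 0.026, 0, 0, 0, 0], [0, -0.03, 0.026, 0, 0, 0, 0], [0, -0.03, 0.026, 0, 0, 0, 0], [0, -0.03, 0.026, 0, 0, 0, 0], [0, -0.03, 0.026, 0, 0, 0, 0], [0, -0.03, 0.026, 0, 0, 0, 0], [0, -0.03, 0.026, 0, 0, 0, 0], [0, -0.03, 0.026, 0, 0, 0, 0], [0, -0.03, 0.026, 0, 0, 0, 0], [0, -0.03, 0.026, 0, 0, 0, 0], [0, -0.03, 0.026, 0, 0, 0, 0]]]}}

```text
t: 2.17
tool_pos: [0.4371, -0.0482, 0.3809]
tool_rot: [0.334, 1.532, -0.334]
contact_force: [1.4, 0.6, 0.3]
opening: -0.0004
```

```bash
python3 -c "
from h import *
delta([.480,-.203,.33])"
```

```text
t 2.17 pos [ 0.4371 -0.0482  0.3809] F [1.35 0.56 0.34] open -0.0004
axes(cols)
 [[ 0.013  0.413  0.91 ]
 [-0.003  0.911 -0.413]
 [-1.     0.003  0.013]]
tool shift mm [  51.8 -123.4  102.4]
```

Request:
{"name": "arm_command", "arguments": {"plan": [[[0, -0.03, 0.025, 0, 0, 0, 0], [0, -0.03, 0.025, 0, 0, 0, 0], [0, -0.03, 0.025, 0, 0, 0, 0], [0.01, -0.02, 0.015, 0, 0, 0, 0], [0.02, -0.01, 0.01, 0, 0, 0, 0], [0.01, 0, 0, 0, 0, 0, 0], [0, 0, 0, 0, 0, 0, 0]]]}}

```text
t: 2.75
tool_pos: [0.4794, -0.216, 0.3416]
tool_rot: [0.342, 1.526, -0.345]
contact_force: [0.0, 0.8, -0.7]
opening: -0.0
```

Run:
```python
from h import *
P=[]
for c in("side","top"):
    im=get_image(c)
    cv2.imwrite(f"pics/{c}2.png",im[...,::-1])
    for d in mark_of(c,"orange_top")[:2]: print(c,world(c,d["at"]).round(4),round(d["conf"],2))
delta([.480,-.203,.300])
```

```text
side [ 0.4779 -0.2048  0.2827] 0.76
top [ 0.4811 -0.2004  0.2815] 0.68
t 2.95 pos [ 0.4804 -0.215   0.3454] F [-0.62  0.07  0.41] open -0.0003
axes(cols)
 [[ 0.022  0.423  0.906]
 [-0.009  0.906 -0.423]
 [-1.     0.001  0.023]]
tool shift mm [45.3 10.6 -6.5]
```

View pics/side2.png

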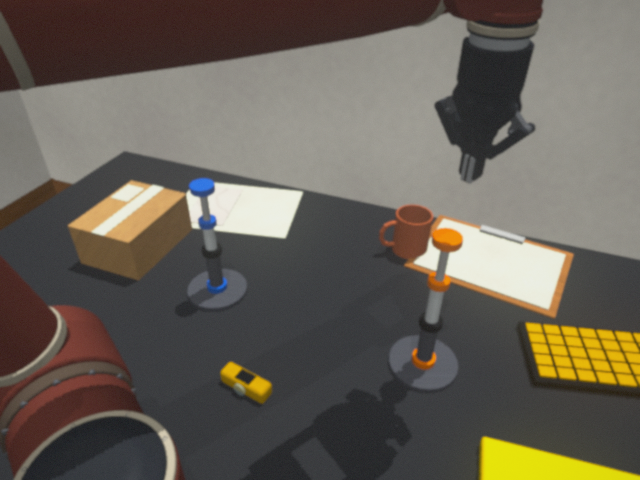

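The closed fingertips (side 470,178) stand above and slightly to the right of the orange cap (447,240), which hasn't moved. I'll correct the 1.4° tilt, centre over the cap and come down to 300 mm.

Request:
{"name": "arm_command", "arguments": {"plan": [[[0.0, 0.005, -0.003, 0, 1.36, 0, 0], [0.012, 0.003, -0.002, 0, 0, 0, 0], [0.012, 0.002, -0.001, 0, 0, 0, 0], [0.012, 0, 0, 0, 0, 0, 0], [0.006, 0, 0, 0, 0, 0, 0], [0, 0, 0, 0, 0, 0, 0], [0, 0, 0, 0, 0, 0, 0]]]}}

```text
t: 3.53
tool_pos: [0.4799, -0.1983, 0.3025]
tool_rot: [0.337, 1.541, -0.337]
contact_force: [1.3, 0.7, 0.0]
opening: 0.0003
```

```bash
python3 -c "
from h import *
delta([.4797,-.203,.29])"
```

```text
t 3.53 pos [ 0.4799 -0.1983  0.3025] F [1.32 0.71 0.05] open 0.0003
axes(cols)
 [[ 0.003  0.417  0.909]
 [-0.     0.909 -0.417]
 [-1.     0.001  0.003]]
tool shift mm [12.5 -4.4  1.7]
```

Now onto the cap with a first slow press to see the force.

Request:
{"name": "arm_command", "arguments": {"plan": [[[0.006, -0.003, 0.0015, 0, 0, 0, 0], [0.005, -0.001, 0, 0, 0, 0, 0], [0.003, 0, 0, 0, 0, 0, 0], [0.003, 0, 0, 0, 0, 0, 0], [0.003, 0, 0, 0, 0, 0, 0], [0.003, 0, 0, 0, 0, 0, 0], [0.003, 0, 0, 0, 0, 0, 0], [0.003, 0, 0, 0, 0, 0, 0], [0.003, 0, 0, 0, 0, 0, 0], [0.003, 0, 0, 0, 0, 0, 0]]]}}

```text
t: 4.37
tool_pos: [0.4802, -0.2041, 0.2653]
tool_rot: [0.338, 1.539, -0.339]
contact_force: [-0.2, 0.1, 0.8]
opening: -0.0002
```

Run:
```python
from h import *
delta([.4797,-.203,.22])
for c in("side",):
    im=get_image(c)
    cv2.imwrite(f"pics/{c}3.png",cv2.resize(im[150:400,330:600,::-1],None,fx=2,fy=2))
```

```text
t 4.37 pos [ 0.4802 -0.2041  0.2653] F [-0.22  0.08  0.78] open -0.0002
axes(cols)
 [[ 0.005  0.418  0.908]
 [-0.002  0.908 -0.418]
 [-1.     0.001  0.005]]
tool shift mm [45.3  0.8 -1.1]
```

View pics/side3.png

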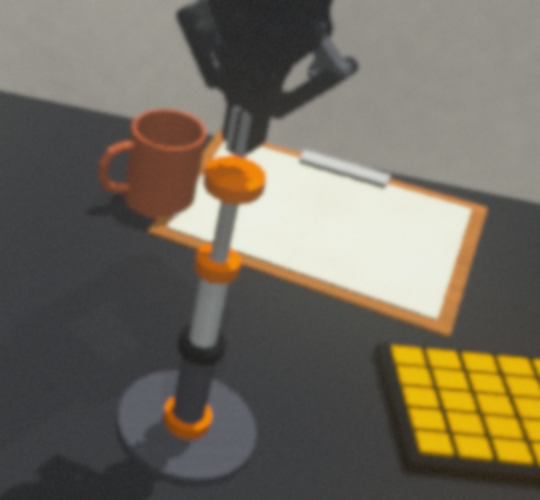

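Tips (crop 238,150) appear just beyond or above the cap's centre (233,173), and there is hardly any force. I'll check by projecting the TCP.

```bash
cat >> h.py <<'E'
def proj(cam,p):
    k=calibration(cam);c=np.linalg.inv(np.array(k["cam_to_world"]))@np.r_[p,1]
    s=c[:2]/c[2];s=s*(1+k["k1"]*(s@s));return np.round([k["fx"]*s[0]+k["cx"],k["fy"]*s[1]+k["cy"]],1)
E
python3 - <<'E'
from h import *
im=get_image("side");p=ctrl.get_obs()["tool_pos"]
m=cut_out("side","orange_top")
for d in m[:2]:
    v,u=np.nonzero(d["mask"]);print("mask",d["conf"],u.min(),u.max(),v.min(),v.max(),u.mean(),v.mean())
print("tcp",p,proj("side",p))
for z in(.255,.265,.275,.282):print(z,proj("side",[.4797,-.203,z]))
for d in mark_of("side","orange_top")[:1]: print(world("side",d["at"]).round(4),d["conf"],proj("side",world("side",d["at"])))
x=im[150:270,400:490,::-1];cv2.imwrite("pics/side4.png",cv2.resize(x,None,fx=6,fy=5,interpolation=cv2.INTER_CUBIC))
t=get_image("top");cv2.imwrite("pics/top4.png",cv2.resize(t[200:340,370:540,::-1],None,fx=4,fy=4,interpolation=cv2.INTER_CUBIC))
E
```

```text
tcp [ 0.47983549 -0.2039155   0.26469114] [445.2 243.2]
0.255 [443.5 248.4]
0.265 [444.6 243. ]
0.275 [445.7 237.4]
0.282 [446.5 233.5]
[ 0.4798 -0.2024  0.2792] 0.72 [445.8 234.9]
```

View pics/side4.png

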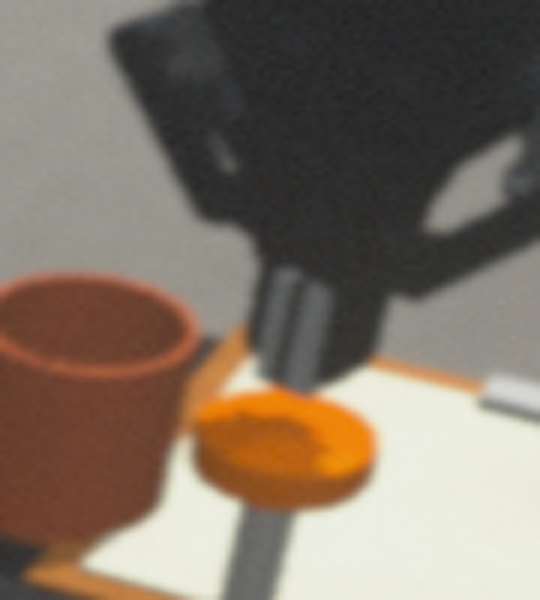

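View pics/top4.png

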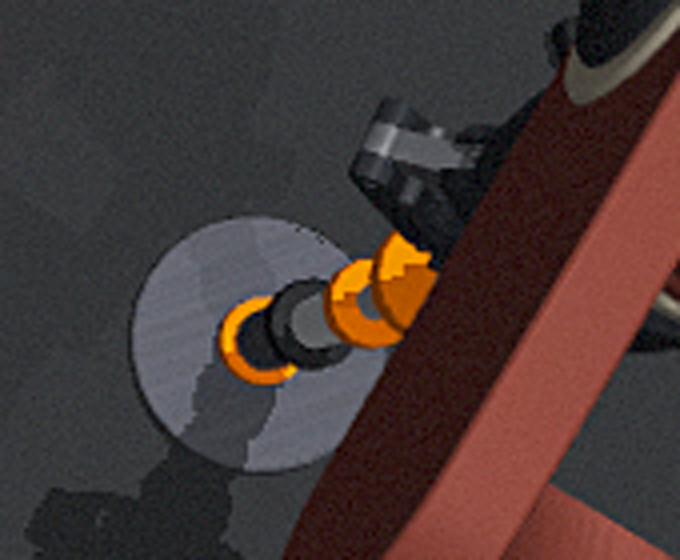

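Run:
```python
from h import *
print("old tcp",proj("side",[.4804,-.215,.3454]),proj("top",[.4804,-.215,.3454]))
p=ctrl.get_obs()["tool_pos"];print("now",p,proj("top",p),"cap",proj("top",[.4797,-.203,.281]))
for n,c in(("side1.png","side"),("side2.png","side"),("top1.png","top"),("top2.png","top")):
    hsv=cv2.cvtColor(cv2.imread("pics/"+n),cv2.COLOR_BGR2HSV)
    m=cv2.inRange(hsv,(8,180,170),(22,255,255))
    k,l,s,ce=cv2.connectedComponentsWithStats(m)
    print(n,[(s[i].tolist(),ce[i].round(1).tolist()) for i in range(1,k) if s[i,4]>60 and 400<ce[i][0]<510 and 200<ce[i][1]<380])
```

```text
old tcp [463.1 197.1] [507.5 260.8]
now [ 0.48020456 -0.20415537  0.26567728] [477.9 268.3] cap [480.6 267.4]
side1.png [([432, 229, 30, 17, 404], [446.7, 236.9]), ([429, 272, 22, 14, 144], [439.4, 279.8])]
side2.png [([432, 229, 30, 17, 394], [446.8, 236.8]), ([429, 272, 22, 14, 144], [439.4, 279.8])]
top1.png [([465, 254, 32, 32, 798], [480.3, 269.2]), ([453, 265, 17, 22, 168], [459.1, 276.4]), ([425, 275, 19, 21, 112], [431.4, 286.1])]
top2.png [([465, 254, 32, 32, 793], [480.3, 269.1]), ([453, 265, 17, 22, 168], [459.1, 276.4]), ([425, 275, 19, 21, 112], [431.5, 286.1])]
```

The TCP should project to side (445,243), but the tips show at about (448,227). That matches the offset before (469,180 seen against 463,197). So the visible tips sit roughly 17 mm above the cap's centre, and the cap hasn't moved. I'll go on slowly and watch the force.

Request:
{"name": "arm_command", "arguments": {"plan": [[[0.003, 0, 0, 0, 0, 0, 0], [0.003, 0, 0, 0, 0, 0, 0], [0.003, 0, 0, 0, 0, 0, 0], [0.003, 0, 0, 0, 0, 0, 0], [0.003, 0, 0, 0, 0, 0, 0], [0.003, 0, 0, 0, 0, 0, 0], [0.003, 0, 0, 0, 0, 0, 0], [0.003, 0, 0, 0, 0, 0, 0]]]}}

```text
t: 5.28
tool_pos: [0.4811, -0.2046, 0.2419]
tool_rot: [0.337, 1.536, -0.339]
contact_force: [-0.8, 0.7, 2.8]
opening: -0.0001
```

Run:
```python
from h import *
delta([.4797,-.203,.22])
im=get_image("side")
cv2.imwrite("pics/side5.png",cv2.resize(im[150:400,330:600,::-1],None,fx=2,fy=2))
```

```text
t 5.28 pos [ 0.4811 -0.2046  0.2419] F [-0.81  0.75  2.83] open -0.0001
axes(cols)
 [[ 0.008  0.418  0.908]
 [-0.003  0.908 -0.418]
 [-1.     0.     0.009]]
tool shift mm [21.9  0.9 -2.1]
```

View pics/side5.png

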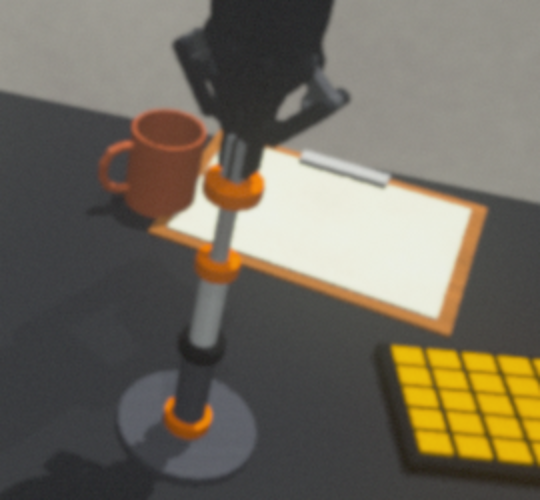

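Now the tips bear on the cap centre (crop 235,180). The cap has dropped about 6 mm, the orange collar (218,262) hasn't moved, and the force is 2.8 N, so only the inner tube slides. I continue.

Request:
{"name": "arm_command", "arguments": {"plan": [[[0.003, 0, 0, 0, 0.1, 0, 0], [0.003, 0, 0, 0, 0.1, 0, 0], [0.003, 0, 0, 0, 0.1, 0, 0], [0.003, 0, 0, 0, 0.1, 0, 0], [0.003, 0, 0, 0, 0.1, 0, 0], [0.003, 0, 0, 0, 0, 0, 0], [0.003, 0, 0, 0, 0, 0, 0], [0.003, 0, 0, 0, 0, 0, 0], [0.003, 0, 0, 0, 0, 0, 0], [0.003, 0, 0, 0, 0, 0, 0], [0.003, 0, 0, 0, 0, 0, 0], [0.003, 0, 0, 0, 0, 0, 0]]]}}

```text
t: 6.33
tool_pos: [0.4807, -0.2044, 0.203]
tool_rot: [0.339, 1.546, -0.338]
contact_force: [-2.1, 1.3, 2.0]
opening: 0.0003
```

Request:
{"name": "arm_command", "arguments": {"plan": [[[0.002, 0, 0, 0, 0, 0, 0], [0.002, 0, 0, 0, 0, 0, 0], [0.002, 0, 0, 0, 0, 0, 0], [0.002, 0, 0, 0, 0, 0, 0], [0.002, 0, 0, 0, 0, 0, 0]]]}}

```text
t: 6.75
tool_pos: [0.4807, -0.2045, 0.1916]
tool_rot: [0.339, 1.546, -0.338]
contact_force: [-1.4, 1.1, 3.1]
opening: -0.0
```

Request:
{"name": "arm_command", "arguments": {"plan": [[[0.002, 0, 0, 0, 0, 0, 0], [0.002, 0, 0, 0, 0, 0, 0], [0.002, 0, 0, 0, 0, 0, 0], [0.002, 0, 0, 0, 0, 0, 0], [0.002, 0, 0, 0, 0, 0, 0]]]}}

```text
t: 7.17
tool_pos: [0.4807, -0.2045, 0.1808]
tool_rot: [0.339, 1.546, -0.338]
contact_force: [-1.9, 2.0, 6.4]
opening: -0.0001
```

Run:
```python
from h import *
delta([.4797,-.203,.18])
im=get_image("side")
cv2.imwrite("pics/side6.png",cv2.resize(im[150:400,330:600,::-1],None,fx=2,fy=2))
```

```text
t 7.17 pos [ 0.4807 -0.2045  0.1808] F [-1.88  2.02  6.38] open -0.0001
axes(cols)
 [[-0.001  0.418  0.908]
 [ 0.001  0.908 -0.418]
 [-1.    -0.    -0.002]]
tool shift mm [ 0.8  0.9 -1.6]
```

View pics/side6.png

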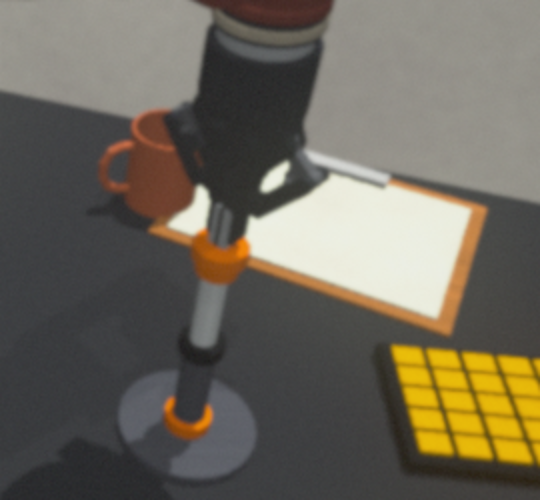

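The cap now rests on the orange collar (crop 220,255) while the middle tube is still fully out, and the force has risen to 6.4 N. Now the middle tube.

Request:
{"name": "arm_command", "arguments": {"plan": [[[0.003, 0, 0, 0, 0, 0, 0], [0.003, 0, 0, 0, 0, 0, 0], [0.003, 0, 0, 0, 0, 0, 0], [0.003, 0, 0, 0, 0, 0, 0], [0.003, 0, 0, 0, 0, 0, 0], [0.003, 0, 0, 0, 0, 0, 0], [0.003, 0, 0, 0, 0, 0, 0], [0.003, 0, 0, 0, 0, 0, 0], [0.003, 0, 0, 0, 0, 0, 0], [0.003, 0, 0, 0, 0, 0, 0], [0.003, 0, 0, 0, 0, 0, 0], [0.003, 0, 0, 0, 0, 0, 0], [0.003, 0, 0, 0, 0, 0, 0], [0.003, 0, 0, 0, 0, 0, 0]]]}}

```text
t: 8.38
tool_pos: [0.4809, -0.2046, 0.1492]
tool_rot: [0.337, 1.546, -0.338]
contact_force: [-3.8, 1.5, 7.3]
opening: 0.0
```

Request:
{"name": "arm_command", "arguments": {"plan": [[[0.002, 0, 0, 0, 0, 0, 0], [0.002, 0, 0, 0, 0, 0, 0], [0.002, 0, 0, 0, 0, 0, 0], [0.002, 0, 0, 0, 0, 0, 0], [0.002, 0, 0, 0, 0, 0, 0]]]}}

```text
t: 8.8
tool_pos: [0.4808, -0.2045, 0.1425]
tool_rot: [0.337, 1.546, -0.338]
contact_force: [-4.3, 1.3, 7.4]
opening: -0.0002
```

Request:
{"name": "arm_command", "arguments": {"plan": [[[0.002, 0, 0, 0, 0, 0, 0], [0.002, 0, 0, 0, 0, 0, 0], [0.002, 0, 0, 0, 0, 0, 0]]]}}

```text
t: 9.05
tool_pos: [0.4808, -0.2045, 0.1386]
tool_rot: [0.337, 1.546, -0.338]
contact_force: [-3.6, 0.9, 7.6]
opening: 0.0001
```

Request:
{"name": "arm_command", "arguments": {"plan": [[[0.003, 0, 0, 0, 0, 0, 0], [0.003, 0, 0, 0, 0, 0, 0], [0.003, 0, 0, 0, 0, 0, 0], [0.003, 0, 0, 0, 0, 0, 0], [0.003, 0, 0, 0, 0, 0, 0], [0.003, 0, 0, 0, 0, 0, 0]]]}}

```text
t: 9.55
tool_pos: [0.4807, -0.2045, 0.1248]
tool_rot: [0.336, 1.547, -0.338]
contact_force: [-3.5, 2.9, 7.0]
opening: 0.0002
```

Request:
{"name": "arm_command", "arguments": {"plan": [[[0.002, 0, 0, 0, 0, 0, 0], [0.002, 0, 0, 0, 0, 0, 0], [0.002, 0, 0, 0, 0, 0, 0], [0.002, 0, 0, 0, 0, 0, 0]]]}}

```text
t: 9.88
tool_pos: [0.4808, -0.2045, 0.1192]
tool_rot: [0.336, 1.548, -0.338]
contact_force: [-3.5, 1.5, 6.3]
opening: -0.0002
```

Run:
```python
from h import *
delta([.4797,-.203,.11])
im=get_image("side")
cv2.imwrite("pics/side7.png",cv2.resize(im[150:400,330:600,::-1],None,fx=2,fy=2))
```

```text
t 9.88 pos [ 0.4808 -0.2045  0.1192] F [-3.53  1.46  6.33] open -0.0002
axes(cols)
 [[-0.004  0.417  0.909]
 [-0.001  0.909 -0.417]
 [-1.    -0.002 -0.003]]
tool shift mm [ 9.2  1.  -1.6]
```

View pics/side7.png

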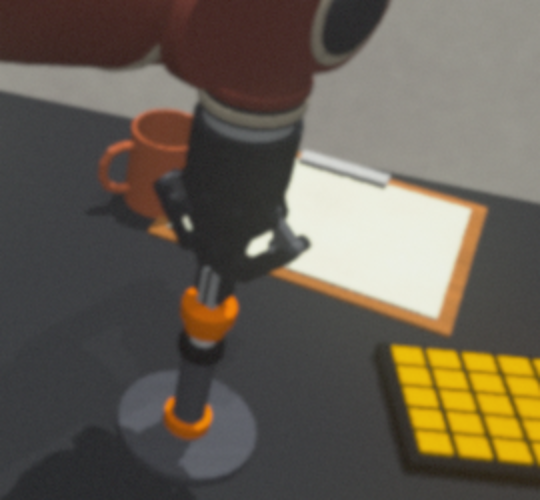

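Cap and orange collar (crop 210,310) are together, with a short gap of about 7 mm above the black collar (202,348). I press on in small calls until the force jumps.

Request:
{"name": "arm_command", "arguments": {"plan": [[[0.002, 0, 0, 0, 0, 0, 0], [0.002, 0, 0, 0, 0, 0, 0], [0.002, 0, 0, 0, 0, 0, 0]]]}}

```text
t: 10.18
tool_pos: [0.4807, -0.2045, 0.1149]
tool_rot: [0.336, 1.548, -0.338]
contact_force: [-4.0, 1.3, 8.1]
opening: -0.0001
```

Request:
{"name": "arm_command", "arguments": {"plan": [[[0.002, 0, 0, 0, 0, 0, 0], [0.002, 0, 0, 0, 0, 0, 0]]]}}

```text
t: 10.35
tool_pos: [0.4807, -0.2046, 0.1122]
tool_rot: [0.336, 1.549, -0.338]
contact_force: [-3.3, 1.4, 7.1]
opening: 0.0005
```

Request:
{"name": "arm_command", "arguments": {"plan": [[[0.002, 0, 0, 0, 0, 0, 0], [0.002, 0, 0, 0, 0, 0, 0]]]}}

```text
t: 10.52
tool_pos: [0.4807, -0.2045, 0.1095]
tool_rot: [0.336, 1.549, -0.338]
contact_force: [-2.2, 2.2, 7.7]
opening: -0.0001
```

Request:
{"name": "arm_command", "arguments": {"plan": [[[0.002, 0, 0, 0, 0, 0, 0], [0.002, 0, 0, 0, 0, 0, 0]]]}}

```text
t: 10.68
tool_pos: [0.4808, -0.2046, 0.1077]
tool_rot: [0.336, 1.549, -0.338]
contact_force: [-6.0, 3.9, 17.1]
opening: 0.0
```

Request:
{"name": "arm_command", "arguments": {"plan": [[[0.002, 0, 0, 0, 0, 0, 0], [0.002, 0, 0, 0, 0, 0, 0]]]}}

```text
t: 10.85
tool_pos: [0.4809, -0.2047, 0.1077]
tool_rot: [0.336, 1.55, -0.338]
contact_force: [-7.0, 3.0, 12.3]
opening: -0.0003
```

Request:
{"name": "arm_command", "arguments": {"plan": [[[0.002, 0, 0, 0, 0, 0, 0]]]}}

```text
t: 10.93
tool_pos: [0.4809, -0.2046, 0.1077]
tool_rot: [0.336, 1.551, -0.338]
contact_force: [-6.6, 3.4, 13.0]
opening: 0.0002
```

The tool has stopped at 0.1077 m with the force up to 13–17 N, so it is home. One firmer press, then straight up.

Request:
{"name": "arm_command", "arguments": {"plan": [[[0.003, 0, 0, 0, 0, 0, 0], [0.003, 0, 0, 0, 0, 0, 0]]]}}

```text
t: 11.1
tool_pos: [0.4812, -0.2048, 0.1078]
tool_rot: [0.335, 1.552, -0.338]
contact_force: [-8.0, 5.2, 17.1]
opening: 0.0001
```

Request:
{"name": "arm_command", "arguments": {"plan": [[[-0.003, 0, 0, 0, 0, 0, 0], [-0.005, 0, 0, 0, 0, 0, 0], [-0.01, 0, 0, 0, 0, 0, 0], [-0.02, 0, 0, 0, 0, 0, 0], [-0.03, 0, 0, 0, 0, 0, 0], [-0.03, 0, 0, 0, 0, 0, 0], [-0.03, 0, 0, 0, 0, 0, 0], [-0.03, 0, 0, 0, 0, 0, 0], [0, 0, 0, 0, 0, 0, 0], [0, 0, 0, 0, 0, 0, 0]]]}}

```text
t: 11.93
tool_pos: [0.4811, -0.204, 0.2701]
tool_rot: [0.337, 1.555, -0.337]
contact_force: [-0.9, -0.5, -1.1]
opening: 0.0
```

Run:
```python
from h import *
for c in("side","top"):
    im=get_image(c);cv2.imwrite(f"pics/{c}8.png",im[...,::-1])
    for t in("orange_top","blue_top"):
        for d in mark_of(c,t)[:1]: print(c,t,world(c,d["at"]).round(4),round(d["conf"],2))
delta([.4797,-.203,.3])
```

```text
side orange_top [ 0.4775 -0.2025  0.1403] 0.65
side blue_top [0.5071 0.2267 0.2553] 0.61
top orange_top [ 0.4812 -0.1992  0.1405] 0.77
top blue_top [0.513  0.2272 0.2541] 0.84
t 12.23 pos [ 0.48   -0.2033  0.267 ] F [ 0.17  0.04 -0.35] open -0.0001
axes(cols)
 [[-0.015  0.416  0.909]
 [ 0.005  0.909 -0.416]
 [-1.    -0.002 -0.016]]
tool shift mm [-33.    0.1  -0.9]
```

View pics/side8.png

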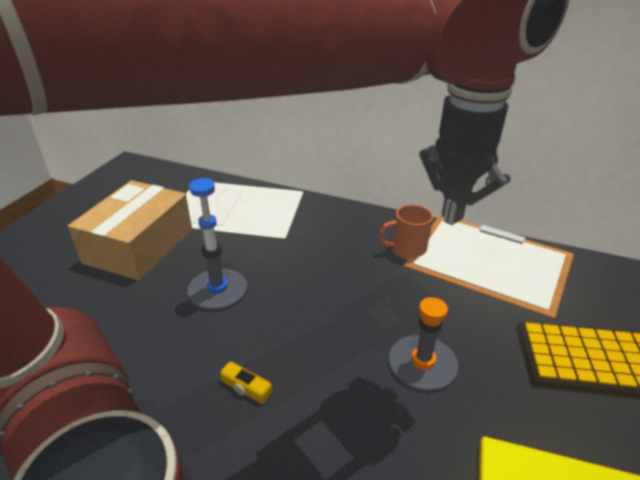

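The orange mast stands upright with its cap at (433,312), directly on both collars; the top measures 140 mm. The blue mast (202,187) is unchanged, and the gripper is clear. I'm handing in.

```bash
python3 -c "
from h import *
print(finish_job())"
```

```text
the job is handed in; nothing more can be done
None
```

The orange mast is fully collapsed and standing upright on the bench, and the job is handed in. I pressed slowly on the centre of its cap with closed fingers. The inner tube went home first (cap on the orange collar, about 3 N rising to about 6 N), then the middle tube at about 7 N until it stopped dead at 12–17 N. I then withdrew straight up.

**Last checks:** the networks put the orange top at 0.1403 m (side) and 0.1405 m (top), against 0.140 m for fully home. The side picture shows the cap and collars lying on one another and the mast upright. The blue top reads 0.254–0.255 m, against 0.252–0.255 m at the start, so it has not been disturbed. About 12 s of the 32 s were used.

**Disagreement:** the reported TCP and the visible fingertips did not match. The tips met the cap with the TCP reading about 32 mm lower than expected, and I did not find out why. I went by the force and the pictures instead.

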